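# Find the full cheese tin by its weight and hold it up

### The job

Three identical closed tins of small cheeses have come back to the cellar on the carrying tray; only one is still full, so it is the heaviest. Find it by its weight in the hand: stand the two lighter tins upright on the slatted board to be refilled, and finish with the heaviest one still in the gripper, held up clear of everything, upright and still, about 20 cm above the bench, for me to take: do not put it down or let go of it. Do not drop or tip over any tin, and leave the drum cheese, the brush and the cheese iron where they are.

Things in the scene. Friction and masses are not known exactly. Their poses are not given: they have to be found in the camera images.
- tin_a: closed round tin with slip lid, one of three identical ones: 66 mm in diameter, 102 mm high, plain straight side. Origin: centre of its underside, z up. Starts in the tray's row, about 115 mm from the next. Unseen inside: a stack of small cheeses; total weight 0.34 to 0.39 kg (the full tin), 0.22 to 0.25 kg or 0.16 to 0.18 kg; which tin is which changes every run, whatever its name
- tin_b: closed round tin with slip lid, identical to tin_a: 66 mm in diameter, 102 mm high, plain straight side. Origin: centre of its underside, z up. Starts in the tray's row, about 115 mm from the next. Unseen inside: a stack of small cheeses; total weight 0.34 to 0.39 kg (the full tin), 0.22 to 0.25 kg or 0.16 to 0.18 kg; which tin is which changes every run, whatever its name
- tin_c: closed round tin with slip lid, identical to tin_a: 66 mm in diameter, 102 mm high, plain straight side. Origin: centre of its underside, z up. Starts in the tray's row, about 115 mm from the next. Unseen inside: a stack of small cheeses; total weight 0.34 to 0.39 kg (the full tin), 0.22 to 0.25 kg or 0.16 to 0.18 kg; which tin is which changes every run, whatever its name
- tray: fixed shallow wooden carrying tray, 165 (x) by 372 (y) mm outside, walls 10 mm thick, 35 mm high, at the two ends 50 mm. Origin: centre of its underside, on the bench; the floor, where the tins stand in a row along y, is 10 mm higher. It lies left or right of the robot's centre line, turned by up to 0.2 rad; the board lies on the other side
- board: fixed slatted ripening board, 216 (x) by 340 (y) by 40 mm high: three wooden slats 64 mm wide along y with 12 mm gaps, on two battens. Origin: centre of its underside, on the bench; the top of the slats is 40 mm above the origin. Empty at the start, turned by up to 0.2 rad; a tin stands firmly across a gap too; three fit in a row along y, 105 mm apart
- cheese: bystander: loose drum cheese with grey rind, 116 mm in diameter, 72 mm high, standing behind the work (farther from the robot). Origin: centre of its underside
- brush: bystander: loose wooden rind brush, 50 by 130 mm, 42 mm high, lying bristles down behind the work. Origin: centre of its underside, long axis y
- trier: bystander: loose cheese iron, a steel rod 16 mm thick with a wooden cross handle 84 mm wide at its +y end, 163 mm long in all, lying behind the work. Origin: on the bench under the middle of the rod, rod along y
Not all that is in view belongs to the job. Leave any pink look-alike of the tin_b alone.

How it is judged (in metres and radians):
At the end, for the whole second after the job is handed in: The heaviest tin is in the fingers, underside over 15 cm above the bench, within 0.25 rad of upright, still, touching nothing else; the two lighter tins stand upright and still on the slats, let go (told by weight: each bears on the board with under 2.95 N; the full tin would exceed that) (((height (world z) of tin_a above 0.15 m and angle between tin_a's own z axis and vertical below 0.25 rad and linear speed of tin_a below 0.05 m/s and contact force between tin_a and the fingers above 2 N and (contact force between tin_b and board between 0.8 and 2.95 N and z of tin_b in the frame of board between 0.034 and 0.046 m and angle between tin_b's own z axis and vertical below 0.1 rad and linear speed of tin_b below 0.03 m/s and contact force between tin_b and the arm below 0.1 N and contact force between tin_b and the fingers below 0.1 N and contact force between tin_a and tin_b below 0.1 N) and (contact force between tin_c and board between 0.8 and 2.95 N and z of tin_c in the frame of board between 0.034 and 0.046 m and angle between tin_c's own z axis and vertical below 0.1 rad and linear speed of tin_c below 0.03 m/s and contact force between tin_c and the arm below 0.1 N and contact force between tin_c and the fingers below 0.1 N and contact force between tin_a and tin_c below 0.1 N) and contact force between tin_a and tray below 0.1 N and contact force between tin_a and board below 0.1 N and contact force between tin_a and cheese below 0.1 N) or (height (world z) of tin_b above 0.15 m and angle between tin_b's own z axis and vertical below 0.25 rad and linear speed of tin_b below 0.05 m/s and contact force between tin_b and the fingers above 2 N and (contact force between tin_a and board between 0.8 and 2.95 N and z of tin_a in the frame of board between 0.034 and 0.046 m and angle between tin_a's own z axis and vertical below 0.1 rad and linear speed of tin_a below 0.03 m/s and contact force between tin_a and the arm below 0.1 N and contact force between tin_a and the fingers below 0.1 N and contact force between tin_b and tin_a below 0.1 N) and (contact force between tin_c and board between 0.8 and 2.95 N and z of tin_c in the frame of board between 0.034 and 0.046 m and angle between tin_c's own z axis and vertical below 0.1 rad and linear speed of tin_c below 0.03 m/s and contact force between tin_c and the arm below 0.1 N and contact force between tin_c and the fingers below 0.1 N and contact force between tin_b and tin_c below 0.1 N) and contact force between tin_b and tray below 0.1 N and contact force between tin_b and board below 0.1 N and contact force between tin_b and cheese below 0.1 N) or (height (world z) of tin_c above 0.15 m and angle between tin_c's own z axis and vertical below 0.25 rad and linear speed of tin_c below 0.05 m/s and contact force between tin_c and the fingers above 2 N and (contact force between tin_a and board between 0.8 and 2.95 N and z of tin_a in the frame of board between 0.034 and 0.046 m and angle between tin_a's own z axis and vertical below 0.1 rad and linear speed of tin_a below 0.03 m/s and contact force between tin_a and the arm below 0.1 N and contact force between tin_a and the fingers below 0.1 N and contact force between tin_c and tin_a below 0.1 N) and (contact force between tin_b and board between 0.8 and 2.95 N and z of tin_b in the frame of board between 0.034 and 0.046 m and angle between tin_b's own z axis and vertical below 0.1 rad and linear speed of tin_b below 0.03 m/s and contact force between tin_b and the arm below 0.1 N and contact force between tin_b and the fingers below 0.1 N and contact force between tin_c and tin_b below 0.1 N) and contact force between tin_c and tray below 0.1 N and contact force between tin_c and board below 0.1 N and contact force between tin_c and cheese below 0.1 N))); the arm keeps its last pose, push and grip.
It fails at once if a tin is tipped over (more than 0.7 rad) (angle between any of tin_a, tin_b, tin_c's own z axis and vertical above 0.7 rad).
It fails at once if a tin is dropped (moving faster than 0.7 m/s while out of the fingers, a fall of some 25 mm) ((contact force between tin_a and the fingers below 0.05 N and linear speed of tin_a above 0.7 m/s) or (contact force between tin_b and the fingers below 0.05 N and linear speed of tin_b above 0.7 m/s) or (contact force between tin_c and the fingers below 0.05 N and linear speed of tin_c above 0.7 m/s)).
It fails at once if the drum cheese, brush or cheese iron is moved by more than 30 mm (distance of any of cheese, brush, trier from where it was at the start of the episode above 0.03 m).
It also fails if it takes over 72 s, if anything falls off the work surface, if the arm or the gripper's body presses on something with over 40 N, if the wrist force passes 120 N, or if a joint passes its speed limit or range.

### The arm

A 7-joint arm with a two-finger parallel gripper is mounted at the origin on the work surface. World frame = base frame: x ahead of the robot, y to its left, z up, the work surface at z = 0. Lengths are in m, angles in degrees, forces in N, time in s.
With the tool pointing down it reaches from about 0.35 to 0.9 m from the base axis. Payload 8.1 kg.
Tool frame: the origin (TCP) lies at the very end of the fingers, on their centre line; the grasp point (between the pads) lies 19 mm behind it; z points along the fingers, y is the line along which they close (so a half turn about z gives the same grasp; the last joint's range is limited). The gripper opens to 92 mm and grips with 3 to 60 N. Pads are 19 mm wide; open, the fingers measure 130 mm over their backs; the gripper's body (75 mm by 190 mm) begins 47 mm behind the grasp point.
Start: joints at [-70.967, 24.895, 1.432, 90.138, -0.665, 64.973, -4.303], TCP at [0.263, 0.567, 0.227] pointing down, gripper open.
Joint ranges: [-149.89, 149.89], [-25.12, 119.58], [-72.63, 75.52], [4.76, 147.25], [-75.54, 255.54], [6.69, 114.76], [-157.13, 157.13]. Speed limits (degrees/s): [127.2, 127.2, 172.46, 172.46, 180, 180, 180].

### API

Orientations are given as a 3x3 rotation matrix whose columns are the frame's x, y, z axes.
In Python, from cell import * gives the robot as it stands.
- The arm moves only by the tool tcp_steps, called after "Emit:" by a JSON object that holds its "op" and its "data", one argument or row to a line. Schema: {"type":"object","properties":{"moves":{"type":"array","items":{"type":"array","items":{"type":"number"},"minItems":6,"maxItems":6},"minItems":1,"maxItems":20},"jaw":{"type":"number"},"squeeze":{"type":"number"},"only":{"type":"string"},"quiet":{"type":"boolean"},"lines":{"type":"string"}},"required":["moves"],"additionalProperties":false}. moves is a list of rows, 1 to 20 of them, each of 6 numbers: dx, dy, dz in shares of the most that a row can go, 1 being 62.5 mm, then a rotation vector rx, ry, rz in shares of 120 degrees (1.0 is 120 degrees); each row shifts and turns the commanded pose from where the row before left it, along the tool's axes as they then stand; what a row does not reach is not made up. A row lasts 1/8 s, in which the tool goes at most 0.0625 m and 10.7 degrees, less where a joint would pass 70% of its speed; a pose out of reach is approached as far as the arm can. jaw is the finger opening in m, set as the call begins (left out keeps the last). The fingers move at their own pace and stop on an object; squeeze is the grip in N (left out, the last holds). Time passes only in rows, so rows that do not move let the fingers close. The tool returns the time, the measured TCP pose, the force, the opening and the grip force at its end. only (a regular expression) keeps the lines of the reply that match it, lines (a string "A,B") keeps lines A to B, and quiet returns only ok. Input that does not fit is refused with a message, and nothing moves.
- observe(): the state, without advancing time (a new reading comes with each control period).
- grab_frame(name): name is "scene" or "top"; returns the picture (480x640x3 uint8, red, green, blue); there is no depth.
- camera_info(name): a dict with "vfov" (degrees; the focal length in pixels is half the picture's height over the tangent of half this angle, whatever the lens; pixels are square), "cx", "cy" (the principal point, pixels), "k1" (the pictures are not rectified: a ray, as slopes to the right and down, at radius r is drawn at 1 + k1 r^2 times it, then the intrinsics apply), "extrinsics" (4x4, takes a point from world to camera coordinates). Camera axes: x right, y down, z forward; pixel columns grow to the right and rows downward; lengths in m; the calibration is good to about 2 mm. A picture is of the moment at which its call begins. camera_info takes no time and is no camera call.
- sign_off(): hands the job in; it is judged then, once.
Trained networks look in the newest picture that a camera, given by its name, has taken for a name from the list of things; names that differ only in an ending like _2 or _b are one class to them, and where a whole thing is asked for, a point or a joint stands for the part that bears it (a point fixed in the world has none). Each returns a list of dicts, best first, with "p" (0 to 1); they miss things now and then, are a little off and sometimes report something else, mostly with a low value. They report only what shows in the picture. A call takes as long as a camera call. They do not tell look-alikes from the thing itself.
- look_for(camera, target): "position" ([row, column] as shares, 0 to 1, of the picture: columns of its width, rows of its height, amid what is visible of it).
The state is a dict: "t": time; "joint_pos": joint angles; "qd": joint speeds; "effort": joint torques, N m; "eef_pos": TCP position; "tcp_rot": TCP orientation; "wrist_force": force on the tool from outside, world axes, zero at the start; "ft_torque": the same for the moment, N m; "width": finger opening in m; "finger_force": force on a finger pad.
Only numpy, scipy, OpenCV 4.12 (cv2) and the standard library are available. Lean on these libraries where they do the work, as an engineer would, in place of code of your own. Each camera call takes 0.05 s, during which the arm holds its last target. There are 200 camera calls.

## Working session

There is one attempt and no reset: what is moved stays moved. The work goes in short steps, Python scripts to look and compute and a tool call to move; the robot and the scene stay as the last step left them, time stands still between calls to the robot, and variables do not carry over. Pictures are saved under pics/ and viewed, at most 10 in all, crops included, and the job is handed in when it is done.

```bash
mkdir -p pics; cat > h.py <<'E'
from cell import *
import numpy as np, cv2
def snap(n,f):
    im=grab_frame(n); cv2.imwrite('pics/'+f,im[:,:,::-1]); return im
def cam(n):
    c=camera_info(n); f=240/np.tan(np.radians(c['vfov'])/2)
    return c,f,np.array(c['extrinsics'])
def ray(n,row,col):
    c,f,E=cam(n); d=np.array([(col-c['cx'])/f,(row-c['cy'])/f]); u=d.copy()
    for _ in range(30): u=d/(1+c['k1']*(u@u))
    R=E[:3,:3]; return -R.T@E[:3,3], R.T@np.array([u[0],u[1],1])
def atz(n,row,col,z):
    o,d=ray(n,row,col); return o+d*(z-o[2])/d[2]
def proj(n,p):
    c,f,E=cam(n); q=E[:3,:3]@np.array(p)+E[:3,3]; u=q[:2]/q[2]; u=u*(1+c['k1']*(u@u))
    return f*u[1]+c['cy'], f*u[0]+c['cx']
E
python3 - <<'E'
from h import *
for n in('scene','top'):
    snap(n,n+'1.png'); c=camera_info(n); print(n,c['vfov'],c['cx'],c['cy'],c['k1']); print(np.round(c['extrinsics'],3).tolist())
    for t in('tin_a','tray','board','cheese'):
        for d in look_for(n,t)[:5]: print(t,round(d['p'],2),np.round(np.array(d['position'])*[480,640],1))
s=observe(); print(s['t'],s['eef_pos'],np.round(s['tcp_rot'],3).tolist(),s['wrist_force'],s['width'])
E
```

```text
scene 56.061201390896045 317.75747957878883 248.25521552830264 -0.06478183063263519
[[0.841, 0.541, 0.012, -0.395], [0.435, -0.662, -0.61, -0.281], [-0.322, 0.519, -0.792, 1.313], [0.0, 0.0, 0.0, 1.0]]
tin_a 0.95 [243.8 312.3]
tin_a 0.71 [302.7 225.5]
tin_a 0.61 [360.8 165.9]
tin_a 0.58 [286.3 152.8]
tin_a 0.56 [338.1 323.9]
tray 0.67 [300.2 263.2]
board 0.82 [165.4 370.1]
cheese 0.66 [210.4 452. ]
top 52.10806846640797 331.0093147885265 243.95659079721094 0.03884539390650139
[[0.027, -1.0, 0.014, -0.108], [-0.996, -0.029, -0.09, 0.541], [0.09, -0.011, -0.996, 1.256], [0.0, 0.0, 0.0, 1.0]]
tin_a 0.96 [246.6 335.5]
tin_a 0.9 [285.4 492.5]
tin_a 0.83 [344.  449.6]
tin_a 0.78 [278.1 429.3]
tin_a 0.74 [194.2 412.5]
tray 0.59 [272.1 382.9]
board 0.67 [260.2 202.5]
cheese 0.63 [160.2 231.7]
0.5 [0.26326487 0.56680994 0.22668942] [[-0.907, 0.421, -0.0], [0.421, 0.907, -0.0], [-0.0, -0.0, -1.0]] [ 0.01533895 -0.55242651  0.65087819] 0.09171944318797129
```

View pics/scene1.png

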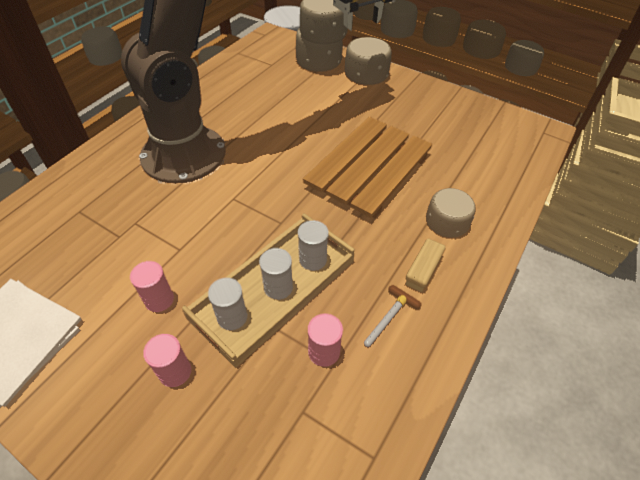

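View pics/top1.png

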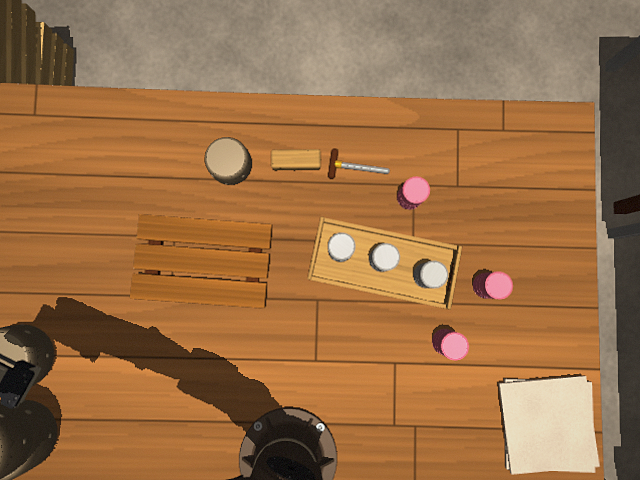

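The scene view shows three grey tins in the tray, with lids near (row, col) (231,313), (260,276) and (289,226), and three pink decoys outside it. The top view shows the lids at about (246,341), (257,385) and (273,433). The board corners there are near (214,138), (224,272), (307,265) and (299,131).

```bash
cat > m.py <<'E'
from h import *
def tri(pa,pb):
    A=[];o=[]
    for n,p in(('scene',pa),('top',pb)):
        a,d=ray(n,*p); d/=np.linalg.norm(d); P=np.eye(3)-np.outer(d,d); A.append(P);o.append(P@a)
    x,*_=np.linalg.lstsq(np.vstack(A),np.hstack(o),rcond=None); return x
E
python3 - <<'E'
from m import *
T=cv2.imread('pics/top1.png');S=cv2.imread('pics/scene1.png')
def lid(im,r,c,w,v):
    h=cv2.cvtColor(im,cv2.COLOR_BGR2HSV); m=((h[...,1]<45)&(h[...,2]>v)).astype(np.uint8)
    k=np.zeros_like(m);k[r-w:r+w,c-w:c+w]=1;m*=k
    n,l,s,ce=cv2.connectedComponentsWithStats(m); i=1+np.argmax(s[1:,4]); 
    cs,_=cv2.findContours((l==i).astype(np.uint8),0,1); e=cv2.fitEllipse(cv2.convexHull(max(cs,key=len)))
    return (e[0][1],e[0][0]),s[i,4],np.round(e[1],1)
for a,b in(((231,313),(246,341)),((260,276),(257,385)),((289,226),(273,433))):
    print(S[a[0],a[1]],S[a[0]+20,a[1]],T[b[0],b[1]])
    ps=lid(S,*a,24,165);pt=lid(T,*b,24,190); print(np.round(ps[0],1),ps[1:],np.round(pt[0],1),pt[1:]);print(np.round(tri(ps[0],pt[0]),4), np.round(atz('top',*pt[0],.112),4),np.round(atz('scene',*ps[0],.112),4))
for a,b in(((118,374),(214,138)),((148,431),(214,138)),((148,431),(224,272)),((217,372),(224,272)),((217,372),(307,265)),((182,305),(307,265)),((182,305),(299,131)),((118,374),(299,131))):
    print(a,b,np.round(tri(a,b),3),np.round(atz('top',*b,.04),3))
E
```

```text
[176 189 196] [ 92 104 115] [219 227 232]
[232.  312.5] (np.int32(548), array([23. , 29.6])) [245.8 341.2] (np.int32(490), array([24.6, 24.8]))
[ 0.5313 -0.118   0.1055] [ 0.5318 -0.117   0.112 ] [ 0.5332 -0.1234  0.112 ]
[178 191 197] [ 91 102 114] [219 228 233]
[260.8 274.9] (np.int32(636), array([25.6, 31.2])) [256.6 385.8] (np.int32(491), array([24.7, 24.9]))
[ 0.5083 -0.2276  0.1056] [ 0.5088 -0.226   0.112 ] [ 0.5104 -0.2319  0.112 ]
[182 194 200] [ 82  95 106] [209 220 224]
[291.8 224.5] (np.int32(729), array([27.5, 33.2])) [274.2 433.7] (np.int32(493), array([24.8, 25. ]))
[ 0.4688 -0.3451  0.1051] [ 0.4694 -0.3427  0.112 ] [ 0.4716 -0.3485  0.112 ]
(118, 374) (214, 138) [0.529 0.299 0.18 ] [0.605 0.404 0.04 ]
(148, 431) (214, 138) [0.606 0.413 0.011] [0.605 0.404 0.04 ]
(148, 431) (224, 272) [0.625 0.062 0.262] [0.59  0.061 0.04 ]
(217, 372) (224, 272) [0.592 0.063 0.023] [0.59  0.061 0.04 ]
(217, 372) (307, 265) [ 0.462  0.123 -0.094] [0.377 0.07  0.04 ]
(182, 305) (307, 265) [0.378 0.074 0.021] [0.377 0.07  0.04 ]
(182, 305) (299, 131) [ 0.302  0.399 -0.215] [0.388 0.408 0.04 ]
(118, 374) (299, 131) [0.395 0.418 0.025] [0.388 0.408 0.04 ]
```

Units first: shifts go in shares of 62.5 mm and turns go in shares of 120 degrees. So 9.3 degrees / 120 = 0.0775.

Emit:
{"op": "tcp_steps", "data": {
  "moves": [
    [0, 0, 0, 0, 0, 0.0775],
    [0, 0, 0, 0, 0, 0.0775],
    [0, 0, 0, 0, 0, 0.0775],
    [0, 0, 0, 0, 0, 0.0775],
    [0, 0, 0, 0, 0, 0.0775],
    [0, 0, 0, 0, 0, 0.0775],
    [0, 0, 0, 0, 0, 0.0775]
  ],
  "jaw": 0.092,
  "squeeze": 25
}}

```text
t: 1.38
eef_pos: [0.2632, 0.5669, 0.2268]
tcp_rot: [[0.006, 1.0, -0.0], [1.0, -0.006, 0.0], [0.0, -0.0, -1.0]]
wrist_force: [0.2, -0.8, -0.7]
width: 0.0918
finger_force: 0.0
```

Emit:
{"op": "tcp_steps", "data": {
  "moves": [
    [-0.48, 0.16, 0, 0, 0, 0],
    [-0.8, 0.32, 0, 0, 0, 0],
    [-0.8, 0.32, 0, 0, 0, 0],
    [-0.8, 0.32, 0, 0, 0, 0],
    [-0.8, 0.32, 0, 0, 0, 0],
    [-0.8, 0.32, 0, 0, 0, 0],
    [-0.8, 0.32, 0, 0, 0, 0],
    [-0.8, 0.32, 0, 0, 0, 0],
    [-0.8, 0.32, 0, 0, 0, 0],
    [-0.8, 0.32, 0, 0, 0, 0],
    [-0.8, 0.32, 0, 0, 0, 0],
    [-0.8, 0.32, 0, 0, 0, 0],
    [-0.8, 0.32, 0, 0, 0, 0],
    [-0.8, 0.32, 0, 0, 0, 0],
    [-0.064, 0.304, 0, 0, 0, 0],
    [0, 0, 0, 0, 0, 0]
  ]
}}

```text
t: 3.38
eef_pos: [0.5529, -0.1179, 0.2265]
tcp_rot: [[0.001, 1.0, 0.0], [1.0, -0.001, -0.001], [-0.001, 0.0, -1.0]]
wrist_force: [-0.8, 1.4, -0.3]
width: 0.092
finger_force: 0.0
```

In the tool's units: 0.04 m is 0.64, -0.021 m is -0.336.

Emit:
{"op": "tcp_steps", "data": {
  "moves": [
    [0, -0.336, 0.32, 0, 0, 0],
    [0.016, 0, 0.64, 0, 0, 0],
    [0, 0, 0.64, 0, 0, 0],
    [0, 0, 0.64, 0, 0, 0],
    [0, 0, 0.4, 0, 0, 0],
    [0, 0, 0, 0, 0, 0]
  ]
}}

```text
t: 4.12
eef_pos: [0.5293, -0.115, 0.0605]
tcp_rot: [[-0.001, 1.0, -0.004], [1.0, 0.001, 0.001], [0.001, -0.004, -1.0]]
wrist_force: [-0.2, -0.4, -0.3]
width: 0.0918
finger_force: 0.0
```

Emit:
{"op": "tcp_steps", "data": {
  "moves": [
    [0, 0, 0, 0, 0, 0],
    [0, 0, 0, 0, 0, 0],
    [0, 0, 0, 0, 0, 0],
    [0, 0, 0, 0, 0, 0],
    [0, 0, 0, 0, 0, 0],
    [0, 0, 0, 0, 0, 0]
  ],
  "jaw": 0.05,
  "squeeze": 25
}}

```text
t: 4.88
eef_pos: [0.5317, -0.1162, 0.0625]
tcp_rot: [[0.0, 1.0, 0.001], [1.0, -0.0, 0.0], [0.0, 0.001, -1.0]]
wrist_force: [-0.5, 0.8, 6.8]
width: 0.0646
finger_force: 28.8
```

```bash
cat > w.py <<'E'
from h import *
F=[];e=[]
for _ in range(8):
    look_for('top','tin_a'); s=observe(); F.append(s['wrist_force'][2]); e.append(s['eef_pos'])
print('Fz',np.mean(F),np.std(F),s['eef_pos'],s['width'],s['finger_force'],s['t'])
E
python3 w.py
```

```text
Fz 7.060248289632405 0.4577609884860355 [ 0.5317424  -0.11618545  0.06246722] 0.06417808263244766 28.84138702880591 5.275
```

In the tool's units: -0.035 m is -0.56, -0.025 m is -0.4.

Emit:
{"op": "tcp_steps", "data": {
  "moves": [
    [0, 0, -0.16, 0, 0, 0],
    [0, 0, -0.4, 0, 0, 0],
    [0, 0, -0.56, 0, 0, 0],
    [0, 0, -0.56, 0, 0, 0],
    [0, 0, -0.32, 0, 0, 0],
    [0, 0, -0.08, 0, 0, 0],
    [0, 0, 0, 0, 0, 0],
    [0, 0, 0, 0, 0, 0],
    [0, 0, 0, 0, 0, 0]
  ]
}}

```text
t: 6.4
eef_pos: [0.5306, -0.1162, 0.1909]
tcp_rot: [[0.0, 1.0, -0.001], [1.0, -0.0, -0.0], [-0.0, -0.001, -1.0]]
wrist_force: [0.2, 0.1, -2.7]
width: 0.0643
finger_force: 29.0
```

```bash
python3 w.py
```

```text
Fz -2.4210951381709633 0.49315813258221697 [ 0.5310779  -0.11623809  0.19169459] 0.06410897536102567 28.98783701006323 6.8
```

In the tool's units: 0.04 m is 0.64, 0.03 m is 0.48.

Emit:
{"op": "tcp_steps", "data": {
  "moves": [
    [0.32, 0, 0, 0, 0, 0],
    [0.64, -0.064, 0, 0, 0, 0],
    [0.64, -0.064, 0, 0, 0, 0],
    [0.64, -0.064, 0, 0, 0, 0],
    [0.64, -0.064, 0, 0, 0, 0],
    [0.64, -0.064, 0, 0, 0, 0],
    [0.64, -0.064, 0, 0, 0, 0],
    [0.64, -0.064, 0, 0, 0, 0],
    [0.64, -0.064, 0, 0, 0, 0],
    [0.64, -0.064, 0, 0, 0, 0],
    [0.48, -0.064, 0, 0, 0, 0],
    [0.256, 0, 0, 0, 0, 0],
    [0, 0, 0.24, 0, 0, 0],
    [0, 0, 0.48, 0, 0, 0],
    [0, 0, 0.4, 0, 0, 0],
    [0, 0, 0.192, 0, 0, 0],
    [0, 0, 0.064, 0, 0, 0],
    [0, 0, 0, 0, 0, 0],
    [0, 0, 0, 0, 0, 0]
  ]
}}

```text
t: 9.18
eef_pos: [0.4918, 0.31, 0.1066]
tcp_rot: [[0.0, 1.0, 0.001], [1.0, -0.0, 0.001], [0.001, 0.001, -1.0]]
wrist_force: [-0.5, 0.3, -2.9]
width: 0.064
finger_force: 29.0
```

Force in hand is -2.4 to -2.9 N, so this is not the full tin. I'll lower it gently.

In the tool's units: 0.006 m is 0.096, 0.004 m is 0.064.

Emit:
{"op": "tcp_steps", "data": {
  "moves": [
    [0, 0, 0.096, 0, 0, 0],
    [0, 0, 0.064, 0, 0, 0],
    [0, 0, 0.032, 0, 0, 0],
    [0, 0, 0, 0, 0, 0],
    [0, 0, 0, 0, 0, 0]
  ]
}}

```text
t: 9.8
eef_pos: [0.4913, 0.3098, 0.0938]
tcp_rot: [[0.0, 1.0, 0.0], [1.0, -0.0, 0.0], [0.0, 0.0, -1.0]]
wrist_force: [0.4, -0.1, -2.2]
width: 0.0646
finger_force: 29.0
```

```bash
python3 w.py
```

```text
Fz -2.301614683310068 0.7439700470078179 [0.49121499 0.30979407 0.09376111] 0.06429300818588052 28.987701404839754 10.2
```

In the tool's units: 0.002 m is 0.032, 0.001 m is 0.016.

Emit:
{"op": "tcp_steps", "data": {
  "moves": [
    [0, 0, 0.032, 0, 0, 0],
    [0, 0, 0.016, 0, 0, 0],
    [0, 0, 0, 0, 0, 0]
  ]
}}

```text
t: 10.58
eef_pos: [0.4915, 0.31, 0.0923]
tcp_rot: [[0.001, 1.0, 0.0], [1.0, -0.001, 0.001], [0.001, 0.0, -1.0]]
wrist_force: [-4.6, -2.3, 16.4]
width: 0.0643
finger_force: 27.0
```

Emit:
{"op": "tcp_steps", "data": {
  "moves": [
    [0, 0, 0.016, 0, 0, 0],
    [0, 0, 0, 0, 0, 0],
    [0, 0, 0, 0, 0, 0]
  ]
}}

```text
t: 10.95
eef_pos: [0.4916, 0.3101, 0.0921]
tcp_rot: [[0.001, 1.0, 0.0], [1.0, -0.001, 0.002], [0.002, 0.0, -1.0]]
wrist_force: [-8.2, -4.4, 26.3]
width: 0.0642
finger_force: 25.4
```

In the tool's units: -0.002 m is -0.032.

Emit:
{"op": "tcp_steps", "data": {
  "moves": [
    [0, 0, -0.032, 0, 0, 0],
    [0, 0, 0, 0, 0, 0],
    [0, 0, 0, 0, 0, 0],
    [0, 0, 0, 0, 0, 0]
  ],
  "jaw": 0.092
}}

```text
t: 11.45
eef_pos: [0.4912, 0.3097, 0.0915]
tcp_rot: [[0.0, 1.0, -0.0], [1.0, -0.0, -0.0], [-0.0, -0.0, -1.0]]
wrist_force: [-0.2, -0.3, -0.3]
width: 0.0915
finger_force: 0.0
```

Emit:
{"op": "tcp_steps", "data": {
  "moves": [
    [0, 0, -0.24, 0, 0, 0],
    [0, 0, -0.64, 0, 0, 0],
    [0, 0, -0.64, 0, 0, 0],
    [0, 0, -0.56, 0, 0, 0],
    [-0.48, 0, 0, 0, 0, 0],
    [-0.8, 0, 0, 0, 0, 0],
    [-0.8, 0, 0, 0, 0, 0],
    [-0.8, 0.048, 0, 0, 0, 0],
    [-0.8, 0.048, 0, 0, 0, 0],
    [-0.8, 0.048, 0, 0, 0, 0],
    [-0.8, 0.048, 0, 0, 0, 0],
    [-0.8, 0.048, 0, 0, 0, 0],
    [-0.8, 0.048, 0, 0, 0, 0],
    [-0.8, 0, 0, 0, 0, 0],
    [-0.64, 0, 0, 0, 0, 0],
    [-0.256, 0, 0, 0, 0, 0],
    [0, 0, 0, 0, 0, 0]
  ]
}}

```text
t: 13.58
eef_pos: [0.509, -0.2268, 0.2222]
tcp_rot: [[0.002, 1.0, 0.0], [1.0, -0.002, 0.0], [0.0, 0.0, -1.0]]
wrist_force: [0.0, -0.1, 0.8]
width: 0.0919
finger_force: 0.0
```

```bash
python3 w.py && python3 - <<'E'
from h import *
snap('scene','s2.png')
E
```

```text
Fz -0.42966916307482167 0.31171085350100225 [ 0.5092753  -0.22527027  0.22171079] 0.09174080047494655 0.0 13.975
```

View pics/s2.png

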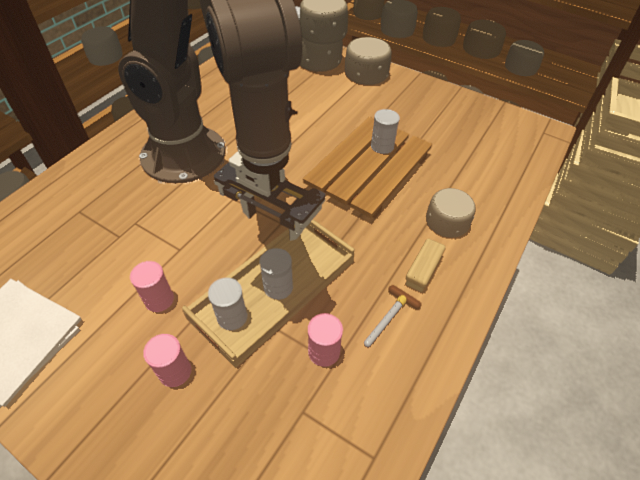

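Tin 1 stands upright on the board near (132,385), and the gripper is above the middle tin at (275,276). Next I'll grasp tin 2.

In the tool's units: 0.04 m is 0.64, 0.02 m is 0.32.

Emit:
{"op": "tcp_steps", "data": {
  "moves": [
    [0, 0, 0.32, 0, 0, 0],
    [0, 0, 0.64, 0, 0, 0],
    [0, 0, 0.64, 0, 0, 0],
    [0, 0, 0.64, 0, 0, 0],
    [0, 0, 0.32, 0, 0, 0],
    [0, 0, 0, 0, 0, 0],
    [0, 0, 0, 0, 0, 0]
  ]
}}

```text
t: 14.9
eef_pos: [0.5096, -0.2265, 0.0626]
tcp_rot: [[0.0, 1.0, 0.001], [1.0, -0.0, -0.0], [-0.0, 0.001, -1.0]]
wrist_force: [0.4, 0.0, -0.0]
width: 0.0917
finger_force: 0.0
```

Emit:
{"op": "tcp_steps", "data": {
  "moves": [
    [0, 0, 0, 0, 0, 0],
    [0, 0, 0, 0, 0, 0],
    [0, 0, 0, 0, 0, 0],
    [0, 0, 0, 0, 0, 0],
    [0, 0, 0, 0, 0, 0]
  ],
  "jaw": 0.05,
  "squeeze": 25
}}

```text
t: 15.52
eef_pos: [0.5093, -0.2262, 0.0621]
tcp_rot: [[0.0, 1.0, 0.001], [1.0, -0.0, 0.0], [0.0, 0.001, -1.0]]
wrist_force: [-0.6, 1.8, 6.3]
width: 0.0652
finger_force: 24.8
```

Emit:
{"op": "tcp_steps", "data": {
  "moves": [
    [0, 0, -0.16, 0, 0, 0],
    [0, 0, -0.4, 0, 0, 0],
    [0, 0, -0.56, 0, 0, 0],
    [0, 0, -0.56, 0, 0, 0],
    [0, 0, -0.32, 0, 0, 0],
    [0, 0, -0.08, 0, 0, 0],
    [0, 0, 0, 0, 0, 0],
    [0, 0, 0, 0, 0, 0],
    [0, 0, 0, 0, 0, 0]
  ]
}}

```text
t: 16.65
eef_pos: [0.5086, -0.226, 0.1909]
tcp_rot: [[0.0, 1.0, -0.001], [1.0, -0.0, 0.0], [0.0, -0.001, -1.0]]
wrist_force: [0.5, -0.4, -4.1]
width: 0.065
finger_force: 24.8
```

```bash
python3 w.py
```

```text
Fz -3.631609405921144 0.283905803020051 [ 0.50908762 -0.22626797  0.19171901] 0.0647027867570852 24.79117297392804 17.05
```

At 3.6 N this is the full tin. I'll set it back in the tray for now.

In the tool's units: 0.035 m is 0.56, 0.02 m is 0.32.

Emit:
{"op": "tcp_steps", "data": {
  "moves": [
    [0, 0, 0.32, 0, 0, 0],
    [0, 0, 0.56, 0, 0, 0],
    [0, 0, 0.56, 0, 0, 0],
    [0, 0, 0.32, 0, 0, 0],
    [0, 0, 0.16, 0, 0, 0],
    [0, 0, 0.08, 0, 0, 0],
    [0, 0, 0.032, 0, 0, 0],
    [0, 0, 0, 0, 0, 0],
    [0, 0, 0, 0, 0, 0]
  ]
}}

```text
t: 18.18
eef_pos: [0.5094, -0.2263, 0.0652]
tcp_rot: [[0.0, 1.0, 0.001], [1.0, -0.0, -0.0], [-0.0, 0.001, -1.0]]
wrist_force: [0.8, 0.6, -3.0]
width: 0.065
finger_force: 24.8
```

Emit:
{"op": "tcp_steps", "data": {
  "moves": [
    [0, 0, 0.032, 0, 0, 0],
    [0, 0, 0.016, 0, 0, 0],
    [0, 0, 0, 0, 0, 0]
  ]
}}

```text
t: 18.55
eef_pos: [0.5092, -0.2262, 0.0621]
tcp_rot: [[0.0, 1.0, 0.0], [1.0, -0.0, 0.0], [0.0, 0.0, -1.0]]
wrist_force: [-1.5, 1.3, 3.5]
width: 0.065
finger_force: 24.8
```

Emit:
{"op": "tcp_steps", "data": {
  "moves": [
    [0, 0, 0, 0, 0, 0],
    [0, 0, 0, 0, 0, 0],
    [0, 0, 0, 0, 0, 0]
  ],
  "jaw": 0.092
}}

```text
t: 18.92
eef_pos: [0.5092, -0.2263, 0.0617]
tcp_rot: [[0.0, 1.0, 0.0], [1.0, -0.0, -0.0], [-0.0, 0.0, -1.0]]
wrist_force: [0.7, 0.4, 0.1]
width: 0.0892
finger_force: 0.0
```

Emit:
{"op": "tcp_steps", "data": {
  "moves": [
    [0, 0, -0.24, 0, 0, 0],
    [0, 0, -0.64, 0, 0, 0],
    [0, 0, -0.64, 0, 0, 0],
    [-0.48, -0.16, -0.24, 0, 0, 0],
    [-0.64, -0.224, 0, 0, 0, 0],
    [-0.48, -0.16, 0, 0, 0, 0],
    [-0.272, -0.08, 0, 0, 0, 0],
    [0, 0, 0.32, 0, 0, 0],
    [0, 0, 0.64, 0, 0, 0],
    [0, 0, 0.48, 0, 0, 0],
    [0, 0, 0.32, 0, 0, 0],
    [0, 0, 0, 0, 0, 0],
    [0, 0, 0, 0, 0, 0]
  ]
}}

```text
t: 20.55
eef_pos: [0.4707, -0.3433, 0.0627]
tcp_rot: [[-0.0, 1.0, 0.001], [1.0, 0.0, -0.0], [-0.0, 0.001, -1.0]]
wrist_force: [0.4, -0.2, 0.2]
width: 0.0917
finger_force: 0.0
```

Emit:
{"op": "tcp_steps", "data": {
  "moves": [
    [0, 0, 0, 0, 0, 0],
    [0, 0, 0, 0, 0, 0],
    [0, 0, 0, 0, 0, 0],
    [0, 0, 0, 0, 0, 0],
    [0, 0, 0, 0, 0, 0]
  ],
  "jaw": 0.05,
  "squeeze": 25
}}

```text
t: 21.18
eef_pos: [0.4702, -0.3433, 0.0621]
tcp_rot: [[0.0, 1.0, 0.001], [1.0, -0.0, -0.0], [-0.0, 0.001, -1.0]]
wrist_force: [-1.2, 0.7, 6.0]
width: 0.0663
finger_force: 25.0
```

Emit:
{"op": "tcp_steps", "data": {
  "moves": [
    [0, 0, -0.16, 0, 0, 0],
    [0, 0, -0.4, 0, 0, 0],
    [0, 0, -0.56, 0, 0, 0],
    [0, 0, -0.56, 0, 0, 0],
    [0, 0, -0.32, 0, 0, 0],
    [0, 0, -0.08, 0, 0, 0],
    [0, 0, 0, 0, 0, 0],
    [0, 0, 0, 0, 0, 0],
    [0, 0, 0, 0, 0, 0]
  ]
}}

```text
t: 22.3
eef_pos: [0.4697, -0.343, 0.1909]
tcp_rot: [[0.0, 1.0, -0.001], [1.0, -0.0, 0.001], [0.001, -0.001, -1.0]]
wrist_force: [0.4, -0.2, -1.9]
width: 0.0665
finger_force: 25.0
```

```bash
python3 w.py
```

```text
Fz -1.6088065203614437 0.6461334760703269 [ 0.47004082 -0.34322118  0.19170266] 0.06635917220768786 24.99869833700359 22.7
```

In the tool's units: 0.04 m is 0.64, 0.023 m is 0.368.

Emit:
{"op": "tcp_steps", "data": {
  "moves": [
    [0, 0, -0.24, 0, 0, 0],
    [0.32, 0, -0.24, 0, 0, 0],
    [0.64, 0, 0, 0, 0, 0],
    [0.64, 0, 0, 0, 0, 0],
    [0.64, 0.032, 0, 0, 0, 0],
    [0.64, 0.032, 0, 0, 0, 0],
    [0.64, 0.032, 0, 0, 0, 0],
    [0.64, 0.032, 0, 0, 0, 0],
    [0.64, 0.032, 0, 0, 0, 0],
    [0.64, 0.032, 0, 0, 0, 0],
    [0.64, 0.032, 0, 0, 0, 0],
    [0.64, 0.032, 0, 0, 0, 0],
    [0.64, 0.032, 0, 0, 0, 0],
    [0.368, 0, 0, 0, 0, 0],
    [0, 0, 0.32, 0, 0, 0],
    [0, 0, 0.56, 0, 0, 0],
    [0, 0, 0.56, 0, 0, 0],
    [0, 0, 0.32, 0, 0, 0],
    [0, 0, 0.16, 0, 0, 0],
    [0, 0, 0.048, 0, 0, 0]
  ]
}}

```text
t: 25.2
eef_pos: [0.4886, 0.1398, 0.0991]
tcp_rot: [[0.0, 1.0, 0.001], [1.0, -0.0, 0.0], [0.0, 0.001, -1.0]]
wrist_force: [0.4, -0.2, -1.6]
width: 0.0661
finger_force: 25.0
```

Emit:
{"op": "tcp_steps", "data": {
  "moves": [
    [0, 0, 0, 0, 0, 0],
    [0, 0, 0.032, 0, 0, 0],
    [0, 0, 0.016, 0, 0, 0],
    [0, 0, 0, 0, 0, 0],
    [0, 0, 0, 0, 0, 0]
  ]
}}

```text
t: 25.82
eef_pos: [0.4882, 0.1398, 0.0958]
tcp_rot: [[0.0, 1.0, 0.0], [1.0, -0.0, 0.0], [0.0, 0.0, -1.0]]
wrist_force: [0.1, -0.0, -2.3]
width: 0.0665
finger_force: 25.0
```

In the tool's units: 0.002 m is 0.032, 0.001 m is 0.016.

Emit:
{"op": "tcp_steps", "data": {
  "moves": [
    [0, 0, 0.032, 0, 0, 0],
    [0, 0, 0.016, 0, 0, 0],
    [0, 0, 0, 0, 0, 0],
    [0, 0, 0, 0, 0, 0]
  ]
}}

```text
t: 26.32
eef_pos: [0.4882, 0.1398, 0.0927]
tcp_rot: [[0.0, 1.0, -0.0], [1.0, -0.0, -0.0], [-0.0, -0.0, -1.0]]
wrist_force: [0.0, -0.7, -1.0]
width: 0.0665
finger_force: 25.0
```

Emit:
{"op": "tcp_steps", "data": {
  "moves": [
    [0, 0, 0.016, 0, 0, 0],
    [0, 0, 0, 0, 0, 0],
    [0, 0, 0, 0, 0, 0]
  ]
}}

```text
t: 26.7
eef_pos: [0.4883, 0.1398, 0.092]
tcp_rot: [[0.0, 1.0, 0.0], [1.0, -0.0, 0.0], [0.0, 0.0, -1.0]]
wrist_force: [-2.2, -1.2, 5.8]
width: 0.0664
finger_force: 25.0
```

Emit:
{"op": "tcp_steps", "data": {
  "moves": [
    [0, 0, 0, 0, 0, 0],
    [0, 0, 0, 0, 0, 0],
    [0, 0, 0, 0, 0, 0],
    [0, 0, 0, 0, 0, 0]
  ],
  "jaw": 0.092
}}

```text
t: 27.2
eef_pos: [0.4882, 0.1398, 0.0917]
tcp_rot: [[0.0, 1.0, 0.0], [1.0, -0.0, -0.0], [-0.0, 0.0, -1.0]]
wrist_force: [0.0, 0.3, -0.7]
width: 0.0917
finger_force: 0.0
```

Emit:
{"op": "tcp_steps", "data": {
  "moves": [
    [0, 0, -0.24, 0, 0, 0],
    [0, 0, -0.64, 0, 0, 0],
    [0, 0, -0.64, 0, 0, 0],
    [0, 0, -0.48, 0, 0, 0],
    [-0.48, 0, 0, 0, 0, 0],
    [-0.8, 0.048, 0, 0, 0, 0],
    [-0.8, 0.048, 0, 0, 0, 0],
    [-0.8, 0.048, 0, 0, 0, 0],
    [-0.8, 0.048, 0, 0, 0, 0],
    [-0.8, 0.048, 0, 0, 0, 0],
    [-0.8, 0.048, 0, 0, 0, 0],
    [-0.48, 0.048, 0, 0, 0, 0],
    [-0.096, 0, 0, 0, 0, 0],
    [0, 0, 0, 0, 0, 0]
  ]
}}

```text
t: 28.95
eef_pos: [0.509, -0.2258, 0.2171]
tcp_rot: [[0.001, 1.0, 0.0], [1.0, -0.001, 0.0], [0.0, 0.0, -1.0]]
wrist_force: [-0.9, -0.3, 0.4]
width: 0.0919
finger_force: 0.0
```

```bash
python3 - <<'E'
from h import *
im=snap('scene','s3.png'); im=grab_frame('top'); cv2.imwrite('pics/t3.png',im[:,:,::-1])
E
```

```text
(no output)
```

View pics/s3.png

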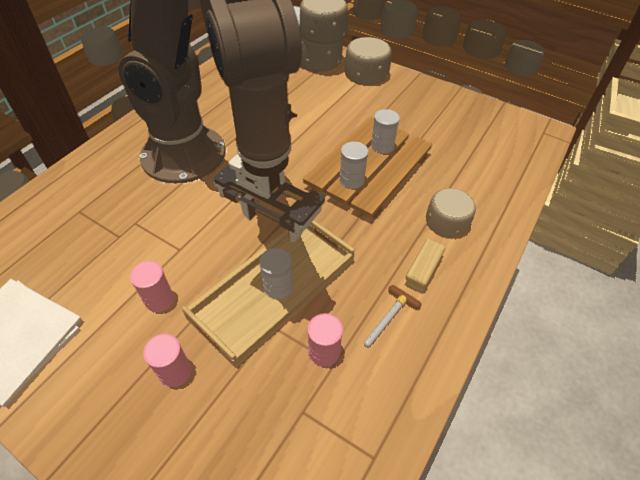

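Both light tins stand upright on the board, near (132,385) and (165,353), and the full tin is in the tray at (275,277). Next I'll grasp it again and lift it so its underside is about 0.20 m above the bench, which puts the TCP near 0.252.

In the tool's units: 0.04 m is 0.64, 0.035 m is 0.56.

Emit:
{"op": "tcp_steps", "data": {
  "moves": [
    [0, 0, 0.32, 0, 0, 0],
    [0, 0, 0.64, 0, 0, 0],
    [0, 0, 0.64, 0, 0, 0],
    [0, 0, 0.56, 0, 0, 0],
    [0, 0, 0.32, 0, 0, 0],
    [0, 0, 0, 0, 0, 0],
    [0, 0, 0, 0, 0, 0]
  ]
}}

```text
t: 29.92
eef_pos: [0.5097, -0.2257, 0.0626]
tcp_rot: [[-0.001, 1.0, 0.001], [1.0, 0.001, -0.0], [-0.0, 0.001, -1.0]]
wrist_force: [0.4, -0.6, 0.6]
width: 0.0919
finger_force: 0.0
```

Emit:
{"op": "tcp_steps", "data": {
  "moves": [
    [0, 0, 0, 0, 0, 0],
    [0, 0, 0, 0, 0, 0],
    [0, 0, 0, 0, 0, 0],
    [0, 0, 0, 0, 0, 0],
    [0, 0, 0, 0, 0, 0]
  ],
  "jaw": 0.05,
  "squeeze": 25
}}

```text
t: 30.55
eef_pos: [0.5092, -0.2262, 0.062]
tcp_rot: [[0.0, 1.0, 0.0], [1.0, -0.0, 0.0], [0.0, 0.0, -1.0]]
wrist_force: [-1.1, 1.9, 5.3]
width: 0.0652
finger_force: 24.8
```

Emit:
{"op": "tcp_steps", "data": {
  "moves": [
    [0, 0, -0.16, 0, 0, 0],
    [0, 0, -0.4, 0, 0, 0],
    [0, 0, -0.56, 0, 0, 0],
    [0, 0, -0.56, 0, 0, 0],
    [0, 0, -0.56, 0, 0, 0],
    [0, 0, -0.48, 0, 0, 0],
    [0, 0, -0.24, 0, 0, 0],
    [0, 0, -0.08, 0, 0, 0],
    [0, 0, 0, 0, 0, 0],
    [0, 0, 0, 0, 0, 0],
    [0, 0, 0, 0, 0, 0],
    [0, 0, 0, 0, 0, 0]
  ]
}}

```text
t: 32.05
eef_pos: [0.5089, -0.2262, 0.2513]
tcp_rot: [[0.0, 1.0, -0.001], [1.0, -0.0, 0.0], [0.0, -0.001, -1.0]]
wrist_force: [0.1, -0.2, -3.4]
width: 0.065
finger_force: 24.8
```

```bash
python3 w.py && python3 - <<'E'
from h import *
snap('scene','s4.png')
E
```

```text
Fz -3.6898562384013074 0.4537272261969144 [ 0.50906549 -0.22623688  0.25174058] 0.06506039930975016 24.79528832336655 32.45
```

View pics/s4.png

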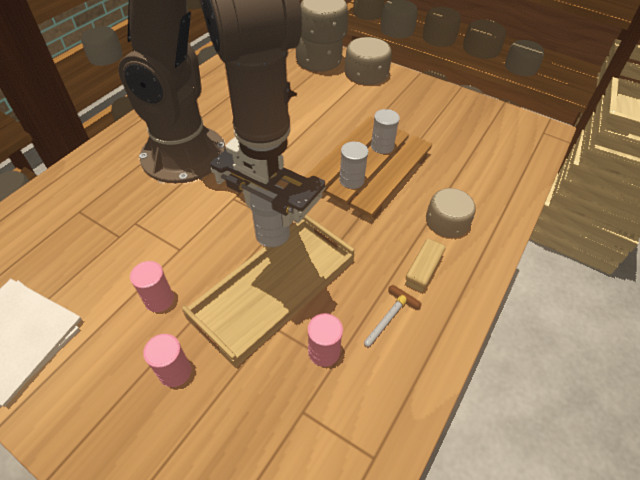

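The full tin is held upright near (225,272), clear of the tray, and both light tins stand on the board.

```bash
python3 -c "
from cell import *
print(sign_off())"
```

```text
the job is handed in; nothing more can be done
None
```

The full tin (about 3.7 N at the wrist, against about 2.4 N and 1.6 N for the others) is held upright and still, its underside about 20 cm above the bench; the two lighter tins stand upright on the board, and the job was handed in after about 32 s, with no verdict returned.

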